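# Turn the stopper dish and hold it over the board

## Robot

A 6-joint arm with a two-finger parallel gripper is mounted at the origin on a cart in front of the work surface, level with it; the furniture and walls round the work are solid. World frame = base frame: x ahead of the robot, y to its left, z up, the work surface at z = 0. Lengths are in m, angles in rad, forces in N, time in s.
With the tool pointing down it reaches from about 0.375 to 0.75 m from the base axis. Payload 9 kg.
Tool frame: the origin (TCP) lies midway between the tips of the shut fingers; the grasp point (between the pads) lies 19 mm behind it (ctrl.tcp_to_grasp is the distance from the TCP to the grasp point, in m); y points along the fingers, x is the direction in which the jaws open and shut, and the axes are right-handed (so a half turn about y gives the same grasp; the last joint's range is limited). The gripper opens to 85 mm and grips with 20 to 120 N. Pads are 22 mm wide; open, the fingers measure 114 mm over their backs; the gripper's body (76 mm by 85 mm) begins 54 mm behind the grasp point. The pads swing forward as they close: fully open they stand 13 mm farther back than shut.
Start: joints at [-1.51, 0.104, 0.097, 1.564, 0, 1.353], TCP at [0.165, -0.577, 0.231] pointing down, gripper open.
Joint ranges: [-2.99, 2.99], [-0.84, 1.86], [-1.1, 1.16], [-1.84, 2.11], [-1.51, 1.56], [-3.14, 3.14]. Speed limits (rad/s): [2.22, 2.22, 2.57, 3.14, 3.14, 3.14].

## Interface

Orientations are given as a unit quaternion [w, x, y, z].
In Python, from station import ctrl gives the robot as it stands.
- The arm moves only by the tool carry_out, never from a script. Its argument "motion" is one flat list of numbers, 6 for each row, row after row: the shift along the world's x, y, z in cm, then the turn, a rotation vector about the world's x, y, z in rad. A call has 1 to 20 rows; each row is the pose to reach, as a shift and turn from the pose commanded when the call began; what a row does not reach only later rows make up. A row lasts 1/10 s, in which the tool goes at most 50 mm and 8.59 degrees, less where a joint would pass 70% of its speed; a pose out of reach is approached as far as the arm can. A call with a gripper value outside its range is refused whole. "fingers" is the opening, from 0 (shut) to 1 (fully open), set as the call begins (left out, the last holds). The fingers move at their own pace and stop on an object; "squeeze" is the grip in N (left out, the last holds). Time passes only in rows, so rows that repeat a pose let the fingers close. It gives the time, the measured TCP pose, the force and the opening at its end, in the units of the state.
- ctrl.get_obs(): the state, without advancing time (a new reading comes with each control period).
- ctrl.get_image(name): name is "scene" or "top" or "wrist"; returns the picture (384x512x3 uint8, red, green, blue); there is no depth.
- ctrl.camera_info(name): a dict with "vertical_fov" (degrees; the focal length in pixels is half the picture's height over the tangent of half this angle, whatever the lens; pixels are square), "cx", "cy" (the principal point, pixels), "eye" and "orientation" of the camera in the world; the wrist camera has in their place "mount" (4x4, takes a point from camera to tool coordinates, whose origin is the TCP and whose axes are the tool frame's). Camera axes: x right, y up, looking along -z (the intrinsics and any distortion apply to the point x, -y, -z); pixel columns grow to the right and rows downward; lengths in m; the calibration is good to about 2 mm. A picture is of the moment at which its call begins: read the wrist's pose just before it. camera_info takes no time and is no camera call.
- ctrl.hand_in(): hands the job in, once; it reports no verdict.
The state is a dict: "clock": time; "joint_pos": joint angles; "qvel": joint speeds; "joint_efforts": joint torques, N m; "tcp_pos": TCP position; "orientation": TCP orientation; "force": force on the tool from outside, world axes, zero at the start; "wrist_torque": the same for the moment, N m; "width": finger opening in m.
Only numpy, scipy, OpenCV 4.12 (cv2) and the standard library are available. Lean on these libraries where they do the work, as an engineer would, in place of code of your own. Each camera call takes 0.05 s, during which the arm holds its last target. There are 200 camera calls.

## Task

Take the white dish by the bar of its hoop handle and lift it clear of the worktop; only then bring it over the middle of the chopping board and turn it about a quarter turn, either way round, so that the bar runs in line with the board's long sides. Keep the dish level all the way so that the cork ball stays in the hollow at its middle, and do not disturb the jars, lemon and garlic. Finish while still holding the dish by its bar, level and still, about a hand's breadth (some 10 cm) above the board: do not put it down.

Things in the scene. Friction and masses are not known exactly. Their poses are not given: they have to be found in the camera images.
- dish: round white dish, 197 mm across, rim 31 mm high, about 0.4 kg, with a steel hoop handle arching over its middle, 139 mm high in all. Origin: centre of the underside; z up; the handle bar runs along its x. The inner floor (10 mm above the underside in the middle) rises 5 degrees out to 55 mm radius (the hollow), then 22 degrees to the rim: more tilt than 5 degrees, or a jerk, rolls the ball off
- dish_bar (a point): centre of the straight wooden bar at the top of the hoop, 130 mm above the dish's underside, right over its middle: 90 mm long along the dish's x, 14 mm wide (grip it across the width, from above), 18 mm high; the dish balances below it. The ball's top is 80 mm below it
- stopper_center (a point): centre of the loose cork ball (a carafe stopper), 40 mm across, about 20 g, lying in the hollow of the dish
- dish_middle (a point): where the ball's centre lies when the ball rests in the middle of the dish: on the dish's axis, 30 mm above its underside
- board: oblong wooden chopping board, 200 x 300 x 22 mm, fixed on the worktop on the other side from the dish (left or right). Origin: centre of its underside, top 22 mm above; its long (300 mm) sides run along its y axis. At the start the dish's bar lies across the board's length (within about 30 degrees)
- spice_jar_a: bystander: spice jar with a black cap, 41 mm across, 105 mm tall, origin at the centre of its underside
- spice_jar_b: bystander: spice jar with a black cap, 41 mm across, 105 mm tall, origin at the centre of its underside
- lemon: bystander: lemon, 72 x 57 x 58 mm, on the right, origin at the centre of its underside
- garlic: bystander: garlic bulb, 53 mm, on the left, origin at the centre of its underside

How it is judged:
By the outcome, as a careful person would: the job done as asked, in the order asked, and still so for the second after the job is handed in, while the arm keeps its last pose, push and grip.
It also fails if it takes over 51 s, if anything falls off the work surface, if the arm or the gripper's body presses on something with over 40 N, if the wrist force passes 120 N, or if a joint passes its speed limit or range.

## Working session

There is one attempt and no reset: what is moved stays moved. The work goes in short steps, Python scripts to look and compute and a tool call to move; the robot and the scene stay as the last step left them, time stands still between calls to the robot, and variables do not carry over. Pictures are saved under pics/ and viewed, about 8 in all and at most 12, crops included, and the job is handed in when it is done.

Besides the shell and the picture viewer there is one more tool, called after "Call:" as a command line: name --argument value ..., lists and objects as JSON in quotes. carry_out: Moves the arm, as the interface text tells. Its arguments: {"type":"object","properties":{"motion":{"type":"array"},"fingers":{"type":"number"},"squeeze":{"type":"number"}},"required":["motion"]}

```bash
mkdir -p pics; ls; python3 - <<'E'
from station import ctrl
import cv2,numpy as np
o=ctrl.get_obs();print({k:np.round(v,3) for k,v in o.items()})
for n in("top","scene","wrist"):
    print(n,ctrl.camera_info(n))
a=ctrl.get_image("top");b=ctrl.get_image("scene")
cv2.imwrite("pics/top0.png",a[:,:,::-1]);cv2.imwrite("pics/scene0.png",b[:,:,::-1])
E
```

```text
pics
{'clock': np.float64(0.0), 'joint_pos': array([-1.51 ,  0.105,  0.096,  1.564, -0.   ,  1.353]), 'qvel': array([ 0.   ,  0.001,  0.   ,  0.   , -0.001,  0.001]), 'joint_efforts': array([-0.0000e+00, -5.5693e+01,  5.0365e+01,  1.7000e-02, -0.0000e+00,
       -0.0000e+00]), 'tcp_pos': array([ 0.165, -0.576,  0.231]), 'orientation': array([ 0.565, -0.564,  0.426, -0.425]), 'force': array([-0.173,  1.526, -0.622]), 'wrist_torque': array([0.007, 0.002, 0.024]), 'width': np.float64(0.086)}
top {'vertical_fov': 42.08613665450082, 'cx': 249.29863363837555, 'cy': 182.5822808119954, 'eye': array([-0.43257023,  0.01068098,  1.50181984]), 'orientation': array([-0.65641897, -0.21466389,  0.21344425,  0.69099573])}
scene {'vertical_fov': 48.50219157316654, 'cx': 252.8088199855702, 'cy': 195.79380526147364, 'eye': array([ 0.34780448, -1.1282391 ,  1.04124467]), 'orientation': array([ 0.90028158,  0.42830314, -0.02967277, -0.07189596])}
wrist {'vertical_fov': 60.04713447148111, 'cx': 255.88589762350216, 'cy': 189.2948160928627, 'mount': array([[ 9.99999733e-01, -4.82347798e-04, -5.49579187e-04,
        -2.56160388e-04],
       [-3.85340957e-04,  2.91140054e-01, -9.56680365e-01,
        -1.41975004e-01],
       [ 6.21457181e-04,  9.56680321e-01,  2.91139790e-01,
         7.32609397e-02],
       [ 0.00000000e+00,  0.00000000e+00,  0.00000000e+00,
         1.00000000e+00]])}
```

View pics/top0.png

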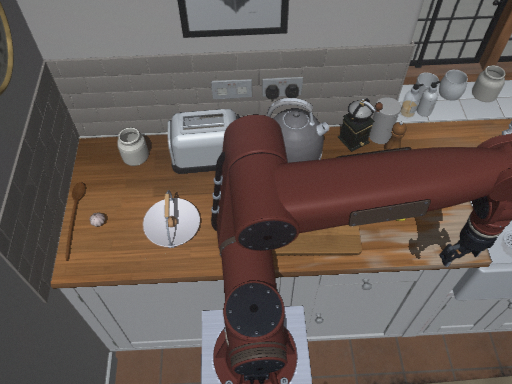

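View pics/scene0.png

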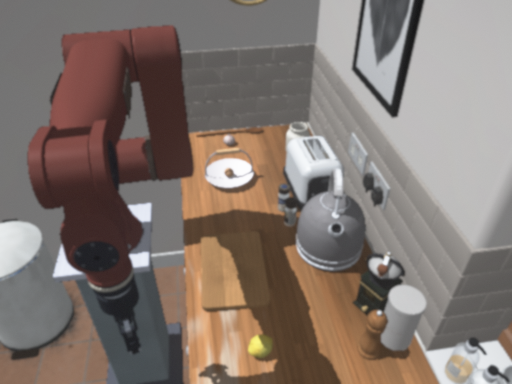

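The top view shows the dish at about (171,222) with garlic at (97,219), and the arm hides part of the board. The scene view shows the dish at (230,173), jars at (288,200), the board with corners at about (203,235), (260,232), (270,305) and (202,308), and the lemon at (261,347). I'll enlarge both for precise pixels.

```bash
cat > h.py <<'E'
import numpy as np,cv2
from scipy.spatial.transform import Rotation as R
from station import ctrl
def q2R(q): return R.from_quat(np.roll(q,-1)).as_matrix()
def cam(n,obs=None):
    c=ctrl.camera_info(n); f=192/np.tan(np.radians(c["vertical_fov"])/2)
    if n=="wrist":
        M=np.eye(4);M[:3,:3]=q2R(obs["orientation"]);M[:3,3]=obs["tcp_pos"];M=M@c["mount"]
        return f,c["cx"],c["cy"],M[:3,3],M[:3,:3]
    return f,c["cx"],c["cy"],np.array(c["eye"]),q2R(c["orientation"])
def ray(C,u,v):
    f,cx,cy,e,r=C
    return e,r@np.array([(u-cx)/f,-(v-cy)/f,-1.])
def onz(C,u,v,z):
    e,d=ray(C,u,v); return e+d*(z-e[2])/d[2]
def proj(C,p):
    f,cx,cy,e,r=C; q=r.T@(np.asarray(p)-e); return np.array([cx+f*q[0]/-q[2],cy-f*q[1]/-q[2]])
E
python3 - <<'E'
import cv2,numpy as np
a=cv2.imread("pics/top0.png");b=cv2.imread("pics/scene0.png")
A=cv2.resize(a[185:260,120:220],(400,300),interpolation=cv2.INTER_CUBIC)
B=cv2.resize(b[125:200,180:280],(400,300),interpolation=cv2.INTER_CUBIC)
C=cv2.resize(b[175:325,190:390],(800,300) if 0 else (400,300),interpolation=cv2.INTER_CUBIC)
D=cv2.resize(a[180:280,230:430],(400,200),interpolation=cv2.INTER_CUBIC);D=cv2.copyMakeBorder(D,0,100,0,0,0)
cv2.imwrite("pics/c1.png",np.vstack([np.hstack([A,B]),np.hstack([C,D])]))
from h import *
S=cam("scene");T=cam("top")
for n,u,v in(("bl",202,308),("br",270,305),("tr",260,232),("tl",203,236)): print(n,onz(S,u,v,.022).round(3))
print("dish top",onz(T,171,222,.031).round(3),"scene",onz(S,230,173,.031).round(3))
E
```

```text
bl [ 0.311 -0.369  0.022]
br [ 0.505 -0.39   0.022]
tr [ 0.527 -0.088  0.022]
tl [ 0.333 -0.076  0.022]
dish top [0.457 0.263 0.031] scene [0.464 0.257 0.031]
```

View pics/c1.png

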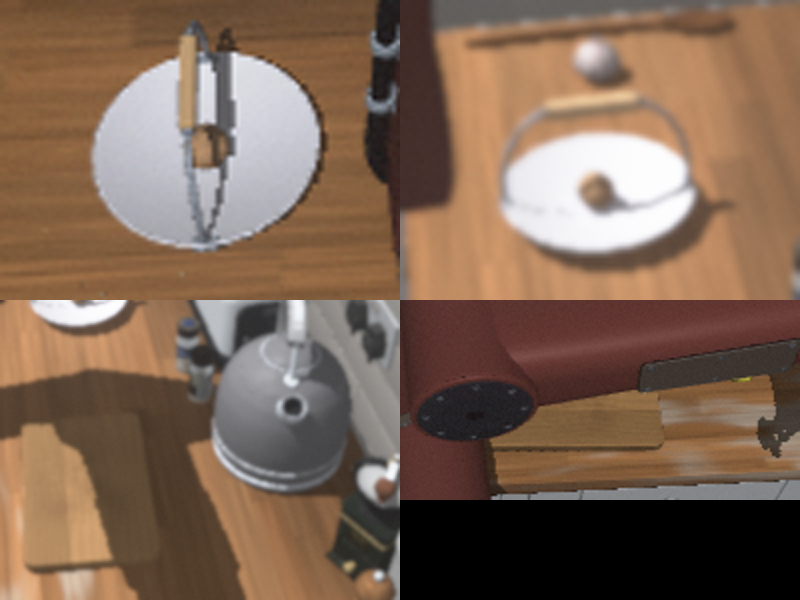

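```bash
python3 - <<'E'
from h import *
S=cam("scene");T=cam("top")
for n,C,p in(("barT",T,[(167,194),(166.8,217)]),("barS",S,[(216.3,151.2),(239.5,149.5)])):
    a,b=[onz(C,*q,.13) for q in p]; d=a-b; print(n,((a+b)/2).round(3),np.linalg.norm(d).round(3),np.degrees(np.arctan2(d[1],d[0])).round(1))
print("ball T",onz(T,171.8,221.5,.03).round(3),"S",onz(S,228.8,172.5,.03).round(3))
for n,u,v in(("jarA",190+187/2,175+70/2),("jarB",190+200/2,175+100/2),):print(n,onz(S,u,v,0).round(3))
print("garlic",onz(T,97,219,.02).round(3),"lemon",onz(S,261,347,.03).round(3))
for n,u,v in(("bl",202.3,309),("br",269.5,305),("tr",260,231.8),("tl",201.5,236.5)): print(n,onz(S,u,v,.022).round(3))
o=ctrl.get_obs();r=q2R(o["orientation"]);print(r.round(3))
E
```

```text
barT [0.461 0.262 0.13 ] 0.09 2.4
barS [0.462 0.272 0.13 ] 0.091 178.0
ball T [0.459 0.26  0.03 ] S [0.46  0.263 0.03 ]
jarA [0.637 0.035 0.   ]
jarB [ 0.643 -0.048  0.   ]
garlic [0.49  0.523 0.02 ] lemon [ 0.456 -0.523  0.03 ]
bl [ 0.312 -0.373  0.022]
br [ 0.504 -0.39   0.022]
tr [ 0.528 -0.088  0.022]
tl [ 0.328 -0.078  0.022]
[[ 0.275 -0.     0.961]
 [-0.961  0.001  0.275]
 [-0.001 -1.     0.   ]]
```

Call:
carry_out --motion '[25,38,2,0,0,1.4,25,38,2,0,0,1.4,25,38,2,0,0,1.4,25,38,2,0,0,1.4,25,38,2,0,0,1.4,25,38,2,0,0,1.4,25,38,2,0,0,1.4,25,38,2,0,0,1.4,25,38,2,0,0,1.4,29,70,2,0,0,2.86,29,70,2,0,0,2.86,29,70,2,0,0,2.86,29,70,2,0,0,2.86,29,70,2,0,0,2.86,29,70,2,0,0,2.86,29,70,2,0,0,2.86,29.6,84,2,0,0,2.86,29.6,84,2,0,0,2.86,29.6,84,2,0,0,2.86,29.6,84,2,0,0,2.86]' --fingers 1

```text
clock: 2.1
tcp_pos: [0.4602, 0.2671, 0.2504]
orientation: [0.499, -0.498, -0.502, 0.502]
force: [-0.5, -0.2, -0.9]
width: 0.0852
```

```bash
python3 - <<'E'
from h import *
import pickle
ctrl.get_image("top")
o=ctrl.get_obs();w=ctrl.get_image("wrist");t=ctrl.get_image("top");s=ctrl.get_image("scene")
cv2.imwrite("pics/w1.png",w[:,:,::-1]);cv2.imwrite("pics/t1.png",t[:,:,::-1]);cv2.imwrite("pics/s1.png",s[:,:,::-1])
pickle.dump(o,open("o1.pkl","wb"));print(o["tcp_pos"].round(4),q2R(o["orientation"]).round(3))
cv2.imwrite("pics/v1.png",np.vstack([np.hstack([w,t])[:,:,::-1]])) 
x=cv2.resize(w,(400,300));
y=cv2.resize(t[170:320,230:430],(400,300),interpolation=cv2.INTER_CUBIC)
z=cv2.resize(s[175:325,190:390],(400,300),interpolation=cv2.INTER_CUBIC)
cv2.imwrite("pics/v1.png",np.vstack([cv2.resize(w,(512,384)),np.zeros((0,512,3),np.uint8)])[:,:,::-1])
cv2.imwrite("pics/v2.png",np.hstack([y,z])[:,:,::-1])
E
```

```text
[0.4604 0.2651 0.2505] [[-0.002 -0.001 -1.   ]
 [ 1.    -0.    -0.002]
 [-0.    -1.     0.001]]
```

View pics/v1.png

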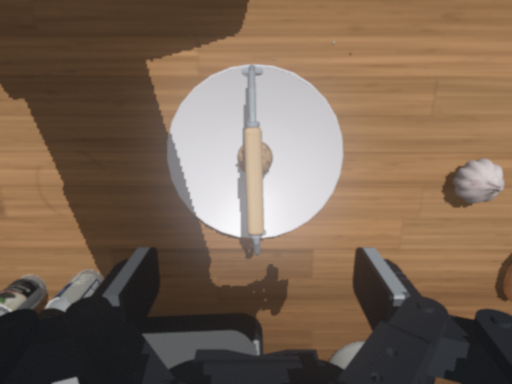

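View pics/v2.png

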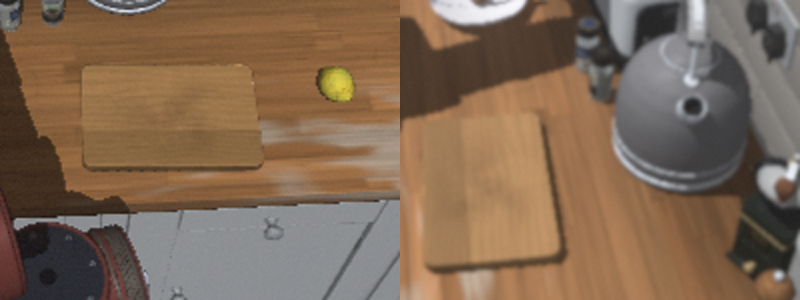

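Wrist view: the bar runs from (253,128) to (256,234) over the ball at (255,156), well centred between the open fingers. Both board views are clear: top corners at (271,202), (355,202), (362,251) and (271,252).

```bash
python3 - <<'E'
from h import *
import pickle
o=pickle.load(open("o1.pkl","rb"));W=cam("wrist",o);T=cam("top");S=cam("scene")
a=onz(W,253.3,128,.139);b=onz(W,256,234,.139);d=b-a
print("bar",a.round(4),b.round(4),((a+b)/2).round(4),np.linalg.norm(d).round(3),np.degrees(np.arctan2(d[1],d[0])))
print("ball",onz(W,255,156,.03).round(3),"dish",onz(W,255,151,.031).round(3))
# board fit with known size, top + scene corners
from scipy.optimize import least_squares
t=[(271,202.2),(355.3,202.2),(362,251.3),(271,252.3)]   # +x+y, +x-y, -x-y, -x+y
s=[(190+140/2,175+112/2),None,None,None]
s=[(190+540/4*2/2,0)]
s=[(190+(541-400)/2,175+113/2),(190+(562-400)/2,175+258/2),(190+(426-400)/2,175+265/2),(190+(424-400)/2,175+116/2)]
c=np.array([[.1,.15],[.1,-.15],[-.1,-.15],[-.1,.15]])
def f(p,w):
    r=np.array([[np.cos(p[2]),-np.sin(p[2])],[np.sin(p[2]),np.cos(p[2])]]);e=[]
    for k,q in enumerate(c@r.T+p[:2]):
        P=[*q,.022]
        if 't' in w:e+=list(proj(T,P)-t[k])
        if 's' in w:e+=list(proj(S,P)-s[k])
    return e
for w in("t","s","ts"):
    z=least_squares(f,[.42,-.23,0],args=(w,));print(w,z.x[:2].round(3),np.degrees(z.x[2]).round(1),np.round(z.fun,1))
E
```

```text
bar [0.4138 0.2629 0.139 ] [0.5011 0.2652 0.139 ] [0.4574 0.264  0.139 ] 0.087 1.514331542593221
ball [0.457 0.264 0.03 ] dish [0.451 0.264 0.031]
t [ 0.418 -0.228] -3.1 [-0.8 -0.6  0.1 -0.8  0.4  1.1  0.2  0.1]
s [ 0.421 -0.226] -4.1 [ 0.5 -0.6  0.2 -1.3 -1.1  0.4  0.6  1.7]
ts [ 0.42  -0.227] -3.6 [-0.7 -1.3 -0.2 -0.5  0.3 -0.8  0.2 -1.3 -0.   1.  -1.1  0.9 -0.3 -0.7
 -0.1  2.1]
```

Call:
carry_out --motion '[-0.1,0,-1,0,0,0.01,-0.2,0,-3,0,0,0.025,-0.3,0,-5,0,0,0.025,-0.3,0,-7,0,0,0.025,-0.3,0,-9,0,0,0.025,-0.3,0,-11,0,0,0.025,-0.3,0,-12.5,0,0,0.025,-0.3,0,-13.5,0,0,0.025,-0.3,0,-14,0,0,0.025,-0.3,0,-14,0,0,0.025,-0.3,0,-14,0,0,0.025]' --fingers 0.4 --squeeze 20

```text
clock: 3.4
tcp_pos: [0.4586, 0.2632, 0.1121]
orientation: [-0.494, 0.495, 0.506, -0.505]
force: [-1.0, -0.6, -0.1]
width: 0.0342
```

```bash
python3 - <<'E'
from h import *
o=ctrl.get_obs();w=ctrl.get_image("wrist")
print(o["clock"],o["tcp_pos"].round(4),o["width"],o["force"].round(2))
W=cam("wrist",o)
for p in([.413,.263,.139],[.458,.264,.139],[.501,.265,.139]):print(proj(W,p).round(0))
cv2.imwrite("pics/w2.png",w[:,:,::-1])
E
```

```text
3.4 [0.4586 0.2632 0.1121] 0.03422076780204449 [-1.05 -0.58 -0.06]
[258. 176.]
[258. 285.]
[258. 371.]
```

View pics/w2.png

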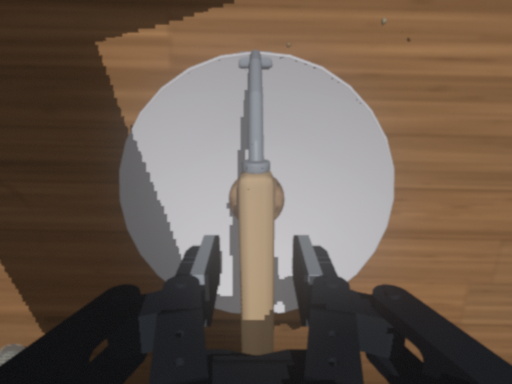

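The bar (column 256, near end at row 172, as predicted) sits midway between the fingers (inner faces about 218 and 294). Closing gently now.

Call:
carry_out --motion '[0,0,0,0,0,0,0,0,0,0,0,0,0,0,0,0,0,0]' --fingers 0.24 --squeeze 20

```text
clock: 3.75
tcp_pos: [0.4583, 0.2632, 0.1116]
orientation: [-0.494, 0.494, 0.506, -0.505]
force: [0.9, -0.8, -1.0]
width: 0.0205
```

Call:
carry_out --motion '[0,0,0,0,0,0,0,0,0,0,0,0,0,0,0,0,0,0,0,0,0,0,0,0,0,0,0,0,0,0]' --fingers 0 --squeeze 20

```text
clock: 4.25
tcp_pos: [0.4583, 0.2633, 0.1115]
orientation: [-0.494, 0.494, 0.506, -0.505]
force: [0.5, 2.9, 2.0]
width: 0.0137
```

Call:
carry_out --motion '[0,0,0,0,0,0,0,0,0,0,0,0,0,0,0,0,0,0,0,0,0,0,0,0,0,0,0,0,0,0,0,0,0,0,0,0]' --fingers 0 --squeeze 70

```text
clock: 4.85
tcp_pos: [0.4584, 0.2633, 0.1116]
orientation: [-0.494, 0.494, 0.506, -0.505]
force: [1.4, 2.4, 5.6]
width: 0.0127
```

Call:
carry_out --motion '[0,0,0.02,0,0,0,0,0,0.1,0,0,0,0,0,0.3,0,0,0,0,0,0.63,0,0,0,0,0,1.04,0,0,0,0,0,1.5,0,0,0,0,0,1.96,0,0,0,0,0,2.37,0,0,0,0,0,2.69,0,0,0,0,0,2.9,0,0,0,0,0,2.98,0,0,0,0,0,3,0,0,0,0,0,3,0,0,0,0,0,3,0,0,0]'

```text
clock: 6.25
tcp_pos: [0.458, 0.2631, 0.1411]
orientation: [0.494, -0.494, -0.505, 0.506]
force: [0.3, -0.9, -5.8]
width: 0.0126
```

```bash
python3 - <<'E'
from h import *
o=ctrl.get_obs();w=ctrl.get_image("wrist");s=ctrl.get_image("scene")
print(o["clock"],o["tcp_pos"].round(4),o["width"],o["force"].round(2),o["wrist_torque"].round(3))
B=cv2.resize(s[125:200,180:280],(512,384),interpolation=cv2.INTER_CUBIC)
cv2.imwrite("pics/w3.png",cv2.resize(np.hstack([w,B]),(800,300))[:,:,::-1])
E
```

```text
6.25 [0.458  0.2631 0.1411] 0.012620327615182588 [ 0.28 -0.92 -5.76] [-0.041  0.037 -0.012]
```

View pics/w3.png

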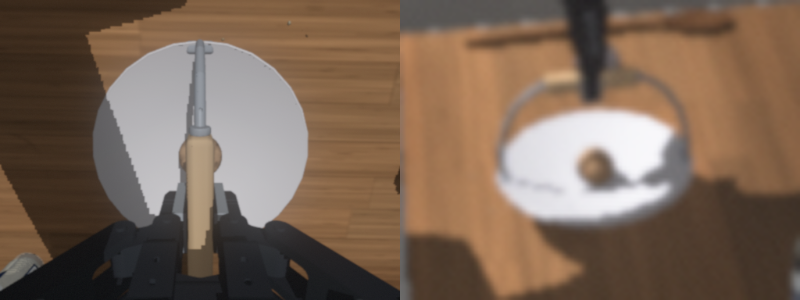

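The dish hangs level with the ball in the hollow. The bar's end is still at the same wrist row, and the force is about the dish's weight. Finishing the lift.

Call:
carry_out --motion '[0,0,0.02,0,0,0,0,0,0.15,0,0,0,0,0,0.45,0,0,0,0,0,0.95,0,0,0,0,0,1.66,0,0,0,0,0,2.53,0,0,0,0,0,3.53,0,0,0,0,0,4.6,0,0,0,0,0,5.67,0,0,0,0,0,6.67,0,0,0,0,0,7.54,0,0,0,0,0,8.25,0,0,0,0,0,8.75,0,0,0,0,0,9.05,0,0,0,0,0,9.18,0,0,0,0,0,9.2,0,0,0,0,0,9.2,0,0,0]'

```text
clock: 8.05
tcp_pos: [0.458, 0.2631, 0.233]
orientation: [0.495, -0.494, -0.505, 0.506]
force: [-0.3, -0.1, -4.6]
width: 0.0124
```

```bash
python3 - <<'E'
import numpy as np
from h import *
o=ctrl.get_obs();print(o["tcp_pos"].round(4),q2R(o["orientation"]).round(3).tolist(),o["joint_pos"].round(3))
# 80-row min-jerk from tcp to board centre: dx,dy,yaw relative to each call's start
d=np.array([.420-o["tcp_pos"][0],-.227-o["tcp_pos"][1]])*100
yaw=np.radians(-90-3.6-1.5);print(d,yaw)
t=np.arange(81)/80;s=10*t**3-15*t**4+6*t**5
for c in range(4):
    k=s[20*c+1:20*c+21]-s[20*c]
    print(c,[[round(float(q),2) for q in(a*d[0],a*d[1])]+[round(float(a*yaw),3)] for a in k])
E
```

```text
[0.458  0.2631 0.233 ] [[-0.022, -0.001, -1.0], [1.0, -0.0, -0.022], [-0.0, -1.0, 0.001]] [ 0.273 -0.114 -0.117  1.568  0.     0.251]
[ -3.79771002 -49.01112492] -1.6598081186466074
0 [[-0.0, -0.0, -0.0], [-0.0, -0.01, -0.0], [-0.0, -0.02, -0.001], [-0.0, -0.06, -0.002], [-0.01, -0.11, -0.004], [-0.01, -0.18, -0.006], [-0.02, -0.29, -0.01], [-0.03, -0.42, -0.014], [-0.05, -0.59, -0.02], [-0.06, -0.79, -0.027], [-0.08, -1.03, -0.035], [-0.1, -1.3, -0.044], [-0.13, -1.62, -0.055], [-0.15, -1.99, -0.067], [-0.19, -2.39, -0.081], [-0.22, -2.84, -0.096], [-0.26, -3.33, -0.113], [-0.3, -3.87, -0.131], [-0.34, -4.45, -0.151], [-0.39, -5.07, -0.172]]
1 [[-0.05, -0.67, -0.023], [-0.11, -1.38, -0.047], [-0.16, -2.13, -0.072], [-0.23, -2.92, -0.099], [-0.29, -3.75, -0.127], [-0.36, -4.62, -0.156], [-0.43, -5.52, -0.187], [-0.5, -6.45, -0.219], [-0.57, -7.42, -0.251], [-0.65, -8.41, -0.285], [-0.73, -9.44, -0.32], [-0.81, -10.48, -0.355], [-0.9, -11.55, -0.391], [-0.98, -12.64, -0.428], [-1.07, -13.75, -0.466], [-1.15, -14.87, -0.504], [-1.24, -16.0, -0.542], [-1.33, -17.14, -0.58], [-1.42, -18.
[... 309 characters left out ...]
.01, -12.98, -0.44], [-1.08, -13.91, -0.471], [-1.15, -14.82, -0.502], [-1.22, -15.68, -0.531], [-1.28, -16.51, -0.559], [-1.34, -17.3, -0.586], [-1.4, -18.05, -0.611], [-1.45, -18.76, -0.635], [-1.51, -19.43, -0.658]]
3 [[-0.05, -0.62, -0.021], [-0.09, -1.21, -0.041], [-0.13, -1.74, -0.059], [-0.17, -2.23, -0.076], [-0.21, -2.68, -0.091], [-0.24, -3.09, -0.105], [-0.27, -3.45, -0.117], [-0.29, -3.77, -0.128], [-0.31, -4.05, -0.137], [-0.33, -4.29, -0.145], [-0.35, -4.49, -0.152], [-0.36, -4.65, -0.158], [-0.37, -4.79, -0.162], [-0.38, -4.89, -0.166], [-0.38, -4.96, -0.168], [-0.39, -5.02, -0.17], [-0.39, -5.05, -0.171], [-0.39, -5.07, -0.172], [-0.39, -5.07, -0.172], [-0.39, -5.07, -0.172]]
```

Call:
carry_out --motion '[0,0,0,0,0,0,0,-0.01,0,0,0,0,0,-0.02,0,0,0,-0.001,0,-0.06,0,0,0,-0.002,-0.01,-0.11,0,0,0,-0.004,-0.01,-0.18,0,0,0,-0.006,-0.02,-0.29,0,0,0,-0.01,-0.03,-0.42,0,0,0,-0.014,-0.05,-0.59,0,0,0,-0.02,-0.06,-0.79,0,0,0,-0.027,-0.08,-1.03,0,0,0,-0.035,-0.1,-1.3,0,0,0,-0.044,-0.13,-1.62,0,0,0,-0.055,-0.15,-1.99,0,0,0,-0.067,-0.19,-2.39,0,0,0,-0.081,-0.22,-2.84,0,0,0,-0.096,-0.26,-3.33,0,0,0,-0.113,-0.3,-3.87,0,0,0,-0.131,-0.34,-4.45,0,0,0,-0.151,-0.39,-5.07,0,0,0,-0.172]'

```text
clock: 10.05
tcp_pos: [0.4542, 0.2119, 0.2333]
orientation: [0.536, -0.536, -0.461, 0.461]
force: [0.4, 0.1, -5.0]
width: 0.0134
```

Call:
carry_out --motion '[-0.05,-0.67,0,0,0,-0.023,-0.11,-1.38,0,0,0,-0.047,-0.16,-2.13,0,0,0,-0.072,-0.23,-2.92,0,0,0,-0.099,-0.29,-3.75,0,0,0,-0.127,-0.36,-4.62,0,0,0,-0.156,-0.43,-5.52,0,0,0,-0.187,-0.5,-6.45,0,0,0,-0.219,-0.57,-7.42,0,0,0,-0.251,-0.65,-8.41,0,0,0,-0.285,-0.73,-9.44,0,0,0,-0.32,-0.81,-10.48,0,0,0,-0.355,-0.9,-11.55,0,0,0,-0.391,-0.98,-12.64,0,0,0,-0.428,-1.07,-13.75,0,0,0,-0.466,-1.15,-14.87,0,0,0,-0.504,-1.24,-16,0,0,0,-0.542,-1.33,-17.14,0,0,0,-0.58,-1.42,-18.28,0,0,0,-0.619,-1.51,-19.43,0,0,0,-0.658]'

```text
clock: 12.05
tcp_pos: [0.439, 0.0172, 0.2333]
orientation: [0.657, -0.657, -0.262, 0.262]
force: [0.0, -0.6, -5.8]
width: 0.0128
```

Call:
carry_out --motion '[-0.09,-1.15,0,0,0,-0.039,-0.18,-2.29,0,0,0,-0.078,-0.27,-3.43,0,0,0,-0.116,-0.35,-4.56,0,0,0,-0.155,-0.44,-5.68,0,0,0,-0.192,-0.53,-6.79,0,0,0,-0.23,-0.61,-7.88,0,0,0,-0.267,-0.69,-8.95,0,0,0,-0.303,-0.77,-9.99,0,0,0,-0.338,-0.85,-11.02,0,0,0,-0.373,-0.93,-12.01,0,0,0,-0.407,-1.01,-12.98,0,0,0,-0.44,-1.08,-13.91,0,0,0,-0.471,-1.15,-14.82,0,0,0,-0.502,-1.22,-15.68,0,0,0,-0.531,-1.28,-16.51,0,0,0,-0.559,-1.34,-17.3,0,0,0,-0.586,-1.4,-18.05,0,0,0,-0.611,-1.45,-18.76,0,0,0,-0.635,-1.51,-19.43,0,0,0,-0.658]'

```text
clock: 14.05
tcp_pos: [0.424, -0.1767, 0.2333]
orientation: [0.706, -0.706, -0.036, 0.036]
force: [-0.3, 0.1, -5.1]
width: 0.0128
```

Call:
carry_out --motion '[-0.05,-0.62,0,0,0,-0.021,-0.09,-1.21,0,0,0,-0.041,-0.13,-1.74,0,0,0,-0.059,-0.17,-2.23,0,0,0,-0.076,-0.21,-2.68,0,0,0,-0.091,-0.24,-3.09,0,0,0,-0.105,-0.27,-3.45,0,0,0,-0.117,-0.29,-3.77,0,0,0,-0.128,-0.31,-4.05,0,0,0,-0.137,-0.33,-4.29,0,0,0,-0.145,-0.35,-4.49,0,0,0,-0.152,-0.36,-4.65,0,0,0,-0.158,-0.37,-4.79,0,0,0,-0.162,-0.38,-4.89,0,0,0,-0.166,-0.38,-4.96,0,0,0,-0.168,-0.39,-5.02,0,0,0,-0.17,-0.39,-5.05,0,0,0,-0.171,-0.39,-5.07,0,0,0,-0.172,-0.39,-5.07,0,0,0,-0.172,-0.39,-5.07,0,0,0,-0.172]'

```text
clock: 16.05
tcp_pos: [0.4202, -0.2268, 0.2333]
orientation: [0.707, -0.707, 0.024, -0.024]
force: [-0.7, -0.3, -4.3]
width: 0.013
```

Call:
carry_out --motion '[0,0,0,0,0,0,0,0,0,0,0,0,0,0,0,0,0,0,0,0,0,0,0,0,0,0,0,0,0,0,0,0,0,0,0,0,0,0,0,0,0,0,0,0,0,0,0,0]'

```text
clock: 16.85
tcp_pos: [0.4201, -0.2269, 0.2333]
orientation: [-0.707, 0.707, -0.024, 0.024]
force: [-0.1, -0.5, -4.6]
width: 0.0129
```

```bash
python3 - <<'E'
from h import *
o=ctrl.get_obs();w=ctrl.get_image("wrist");s=ctrl.get_image("scene")
print(o["clock"],o["tcp_pos"].round(4),q2R(o["orientation"]).round(3).tolist(),o["width"],o["force"].round(2),o["wrist_torque"].round(3),abs(o["qvel"]).max().round(4))
S=cam("scene");g=o["tcp_pos"];ax=q2R(o["orientation"])[:,2]
for p in(g+[0,0,.019-.10],g+[0,0,.0185]+.045*ax,g+[0,0,.0185]-.045*ax):print(proj(S,p).round(1))
B=cv2.resize(s[125:335,170:390],(536,512),interpolation=cv2.INTER_CUBIC)
B=cv2.resize(s[140:332,144:400],(512,384),interpolation=cv2.INTER_CUBIC)
cv2.imwrite("pics/w4.png",cv2.resize(np.hstack([w,B]),(800,300))[:,:,::-1])
E
```

```text
16.85 [ 0.4201 -0.2269  0.2333] [[0.998, 0.0, 0.067], [-0.067, -0.0, 0.998], [0.0, -1.0, -0.0]] 0.012860807915314118 [-0.1  -0.48 -4.59] [-0.045  0.016 -0.056] 0.0012
[232.2 236.5]
[230.1 201. ]
[231.7 222. ]
```

View pics/w4.png

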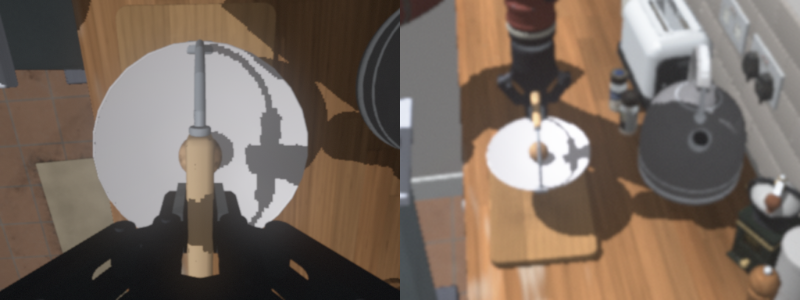

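The dish is over the board centre: the ball is at (539,152) in the scene crop, against (538,151) predicted. The bar runs along the board, and the rim and ball sit at the same wrist pixels as before the move. The arm is still, so I'm handing in.

```bash
python3 -c "
from station import ctrl
print(ctrl.hand_in());print(ctrl.get_obs()['clock'])"
```

```text
the job is handed in; nothing more can be done
None
the job is handed in; nothing more can be done
```

The dish is held by its bar over the middle of the chopping board, level and still, and I handed the job in at about 17 s. No verdict was reported.

- **What I did:** I gripped the bar across its width at 70 N and lifted the dish 12.2 cm straight up. I then carried it smoothly to the board over 8 s while turning it about 95°, so the bar lines up with the board's long sides.
- **Position:** the last reading put the tool at (0.420, -0.227), against a board centre measured at (0.420, -0.227). The underside is about 10 cm above the board top.
- **Bar direction:** the bar should be within about 1° of the board's long sides. The two camera views gave board angles of -3.1° and -4.1°; I used -3.6°.
- **Ball and level:** the wrist view showed the cork ball in the middle of the hollow. The rim and bar sat within 1–2 pixels of where they were after the initial lift. I judged level by eye from this and did not compute a tilt angle.
- **Stillness:** the joint speeds were near zero and the grip was holding at 13 mm.
- **Bystanders:** the jars looked undisturbed in the last scene view. The garlic was outside that crop, and I did not check the lemon in it. The path planned for the arm and dish kept clear of all four.

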